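# Show a bolt head to the inspection camera

## Robot

A 6-joint arm with a two-finger parallel gripper is mounted at the origin on the work surface; the furniture and walls round the work are solid. World frame = base frame: x ahead of the robot, y to its left, z up, the work surface at z = 0. Lengths are in m, angles in degrees, forces in N, time in s.
With the tool pointing down it reaches from about 0.3 to 0.75 m from the base axis. Payload 8.5 kg.
Tool frame: the origin (TCP) lies midway between the tips of the shut fingers; the grasp point (between the pads) lies 19 mm behind it (env.hold_point_z is the distance from the TCP to the grasp point, in m); z points along the fingers, y is the line along which they close (so a half turn about z gives the same grasp; the last joint's range is limited). The gripper opens to 85 mm and grips with 20 to 120 N. Pads are 22 mm wide; open, the fingers measure 114 mm over their backs; the gripper's body (76 mm by 85 mm) begins 54 mm behind the grasp point. The pads swing forward as they close: fully open they stand 13 mm farther back than shut.
Start: joints at [63.581, 21.807, 74.336, -0, 83.858, -12.336], TCP at [0.134, 0.533, 0.231] pointing down, gripper open.
Joint ranges: [-178.18, 178.18], [-50.72, 133.34], [12.68, 142.11], [-81.47, 261.47], [9.98, 163.14], [-165.26, 165.26]. Speed limits (degrees/s): [136.94, 136.94, 180, 180, 180, 180].

## Interface

Orientations are given as a 3x3 rotation matrix whose columns are the frame's x, y, z axes.
In Python, from rig import observe, get_image, camera_info, env gives the robot as it stands.
- The arm moves only by the tool drive_tool, never from a script. Its arguments are lists of equal length, an entry for each row: "offset": the shift along the tool's x, y, z in units of 40 mm (1.0 is 40 mm), a list of three; "turn": the turn, a rotation vector about the tool's x, y, z in units of 6 degrees (1.0 is 6 degrees), a list of three; "hand": the opening, from 0 (shut) to 1 (fully open). A call has exactly 10 rows; each row shifts and turns the commanded pose from where the row before left it, along the tool's axes as they then stand; what a row does not reach is not made up. A row lasts 1/8 s, in which the tool goes at most 62.5 mm and 10.7 degrees, less where a joint would pass 70% of its speed; a pose out of reach is approached as far as the arm can. A call is refused whole if a number of a shift passes 1 or a number of a turn 1, either way. A call with a gripper value outside its range is refused whole. The fingers move at their own pace and stop on an object; "newtons" is the grip in N (left out, the last holds). Time passes only in rows, so rows that do not move let the fingers close, or fill a call up. It gives the time, the measured TCP pose, the force, the opening and the grip force at its end, in the units of the state.
- observe(): the state, without advancing time (a new reading comes with each control period).
- get_image(name): name is "side" or "top"; returns the picture (420x560x3 uint8, blue, green, red); there is no depth.
- camera_info(name): a dict with "fx", "fy", "cx", "cy" (pixels), "k1" (the pictures are not rectified: a ray, as slopes to the right and down, at radius r is drawn at 1 + k1 r^2 times it, then the intrinsics apply), "world_to_cam" (4x4, takes a point from world to camera coordinates). Camera axes: x right, y down, z forward; pixel columns grow to the right and rows downward; lengths in m; the calibration is good to about 2 mm. A picture is of the moment at which its call begins. camera_info takes no time and is no camera call.
- env.close_job(): hands the job in; it is judged then, once.
The state is a dict: "time_s": time; "q": joint angles; "qvel": joint speeds; "joint_efforts": joint torques, N m; "position": TCP position; "tool_rot": TCP orientation; "ft_force": force on the tool from outside, world axes, zero at the start; "wrist_torque": the same for the moment, N m; "grip_width": finger opening in m; "gripper_force": force on a finger pad.
Only numpy, scipy, OpenCV 4.12 (cv2) and the standard library are available. Lean on these libraries where they do the work, as an engineer would, in place of code of your own. Each camera call takes 0.05 s, during which the arm holds its last target. There are 200 camera calls.

## Task

First slide the dimmer grip of the camera's ring light along its track until the grip's middle lines up with the little clip-on pointer, and let go of it. Then pick up the big hexagon-head bolt and hold it in the air in front of the inspection camera: bolt level and in line with the line of sight, head towards the lens, the face of the head centred on the lens and 100 mm in front of it. Do not knock the camera or push the pipe tee and the loose nut about; finish while still holding the bolt there, quite still.

Things in the scene. Friction and masses are not known exactly. Their poses are not given: they have to be found in the camera images.
- inspection_camera: inspection camera on a stand, fixed: round dark foot 90 mm across, thin post, grey body 60x46x46 mm, ring light 60 mm across with a glass lens in its middle. Origin: centre of the foot's underside; z up; it looks level along its own -x. Lens axis 160 mm above the bench, top of the ring light 190 mm. It stands left of the work, looking roughly to the robot's right.
- lens (a point): middle of the lens front of the inspection camera, 60 mm along the camera's -x from its post, 160 mm above the bench. Axes as the camera's.
- show_point (a point): the point in the air where the middle of the bolt head's face shall be: on the lens axis, 100 mm in front of the lens (along the camera's -x), 160 mm above the bench. Axes as the camera's: x points from here to the lens.
- dimmer_base: dimmer of the ring light, fixed to the bench: flat aluminium track 40 mm wide (x), 170 mm long (y), 14 mm high, with a dark slot along its middle. Origin: centre of its underside; the grip slides along its y, which points roughly to the robot's left.
- dimmer (a joint): position of the dimmer's grip along its track in m: 0 at the -y end of the travel, 0.12 at the +y end; in the frame of dimmer_base the grip's middle is at y = value - 0.06. It starts near 0 and must go to the pointer. Friction of about 1.5 N, stays where it is left.
- dimmer_top (a point): centre of the top of the dimmer's grip, a black block 28 mm along the track's x, 20 mm along its y, 40 mm high; its top is 54.5 mm above the bench. Axes as dimmer_base's.
- pointer: small brass clip on the long edge of the track that is nearer the robot (-x side), 14 mm wide, 17 mm high, standing out 19 mm from that edge, fixed; its point marks the wanted place of the grip's middle along the track. Origin: on the track's centre line at the marked place, at bench height; axes as dimmer_base's.
- bolt: steel hexagon-head bolt, loose, 90 mm long, 110 to 220 g: shank 16 mm thick from y = -45 to +35 mm, head 28x24 mm and 10 mm thick from y = +35 to +45 mm. Origin: halfway along its length, 12 mm below its axis; y runs along the shank towards the head, z up as it lies (tail some 3 degrees lower). Balance point about y = 5 mm. It lies in one of three places shared by chance with tee and nut.
- bolt_head (a point): middle of the outer face of the bolt's head, on the bolt's axis; axes as the bolt's.
- bolt_tail (a point): middle of the bolt's threaded end, on its axis; axes as the bolt's.
- tee: galvanised pipe tee, 58x64x33 mm, loose on the bench; bystander. Origin: centre of its underside.
- nut: large steel nut, 30x34x16 mm, loose on the bench; bystander. Origin: centre of its underside.
Not all that is in view belongs to the job. Of the things that look like the bolt, take the one that is farthest to the robot's left at the start.

How it is judged:
By the outcome, as a careful person would: the job done as asked, in the order asked, and still so for the second after the job is handed in, while the arm keeps its last pose, push and grip.
It also fails if it takes over 54 s, if anything falls off the work surface, if the arm or the gripper's body presses on something with over 40 N, if the wrist force passes 120 N, or if a joint passes its speed limit or range.

## Working session

There is one attempt and no reset: what is moved stays moved. The work goes in short steps, Python scripts to look and compute and a tool call to move; the robot and the scene stay as the last step left them, time stands still between calls to the robot, and variables do not carry over. Pictures are saved under pics/ and viewed, at most 10 in all, crops included, and the job is handed in when it is done.

Besides the shell and the picture viewer there is one more tool, called as name(argument=value, ...) on one line, values as JSON. drive_tool: Moves the arm, as the interface text tells. Its arguments: {"type":"object","properties":{"offset":{"type":"array"},"turn":{"type":"array"},"hand":{"type":"array"},"newtons":{"type":"number"}},"required":["offset","turn","hand"]}

```bash
mkdir -p pics; cat > h.py <<'E'
import numpy as np, cv2
from rig import observe,get_image,camera_info,env
def ray(n,px):
    c=camera_info(n);T=np.array(c["world_to_cam"])
    d=np.array([(px[0]-c["cx"])/c["fx"],(px[1]-c["cy"])/c["fy"]]);s=d.copy()
    for _ in range(20): s=d/(1+c["k1"]*(s@s))
    R=T[:3,:3];o=-R.T@T[:3,3];v=R.T@np.array([s[0],s[1],1]);return o,v/np.linalg.norm(v)
def plane(n,px,z):
    o,v=ray(n,px);return o+v*(z-o[2])/v[2]
def proj(n,P):
    c=camera_info(n);T=np.array(c["world_to_cam"]);p=T[:3,:3]@np.array(P)+T[:3,3]
    s=p[:2]/p[2];s=s*(1+c["k1"]*(s@s));return np.array([c["fx"]*s[0]+c["cx"],c["fy"]*s[1]+c["cy"]])
def tri(pa,pb):
    o1,v1=ray("top",pa);o2,v2=ray("side",pb)
    A=np.stack([v1,-v2],1);t=np.linalg.lstsq(A,o2-o1,rcond=None)[0]
    a=o1+v1*t[0];b=o2+v2*t[1];return (a+b)/2,np.linalg.norm(a-b)
E
python3 - <<'E'
from h import *
np.set_printoptions(precision=3,suppress=True)
for n in("top","side"):
    im=get_image(n);cv2.imwrite(f"pics/{n}0.png",cv2.resize(im,(800,600)) );cv2.imwrite(f"{n}0_raw.png",im)
    c=camera_info(n);print(n,c["fx"],c["k1"],ray(n,(c["cx"],c["cy"])))
print(observe(),env.hold_point_z)
E
```

```text
top 463.28706524037835 -0.11371471700064414 (array([ 0.311, -0.148,  1.168]), array([ 0.194, -0.016, -0.981]))
side 450.4901858587736 -0.028957558253436506 (array([ 0.404, -0.906,  0.714]), array([ 0.121,  0.788, -0.604]))
{'time_s': 0.1, 'q': array([ 63.582,  21.838,  74.38 ,  -0.001,  83.858, -12.337]), 'qvel': array([-0.037, -0.097, -0.107, -0.066,  0.081, -0.039]), 'joint_efforts': array([  0.003, -44.922, -23.166,  -0.   ,   0.004,  -0.   ]), 'position': array([0.134, 0.533, 0.231]), 'tool_rot': array([[-0.97 ,  0.243, -0.001],
       [ 0.243,  0.97 , -0.001],
       [ 0.   , -0.001, -1.   ]]), 'ft_force': array([0.201, 0.401, 0.181]), 'wrist_torque': array([-0.003,  0.074,  0.01 ]), 'gripper_force': 0.0, 'grip_width': 0.08557745924429644} 0.0187
```

View pics/top0.png

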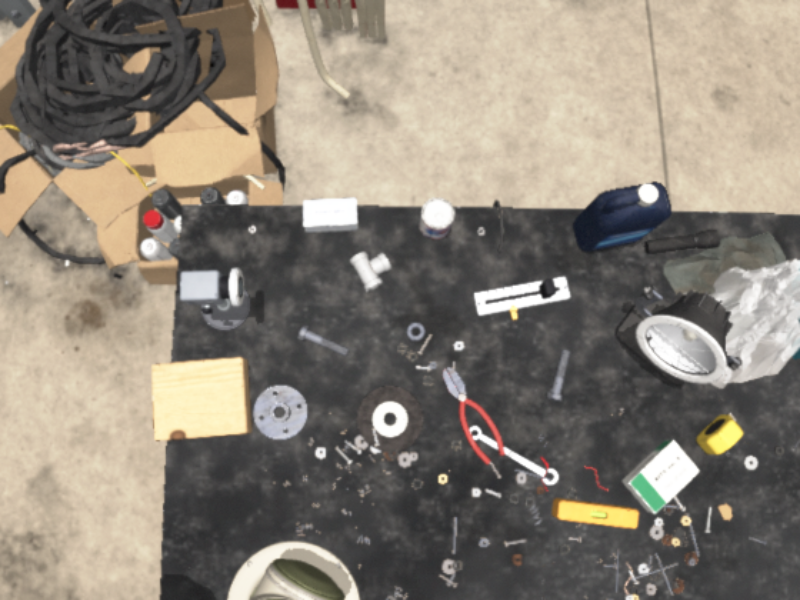

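View pics/side0.png

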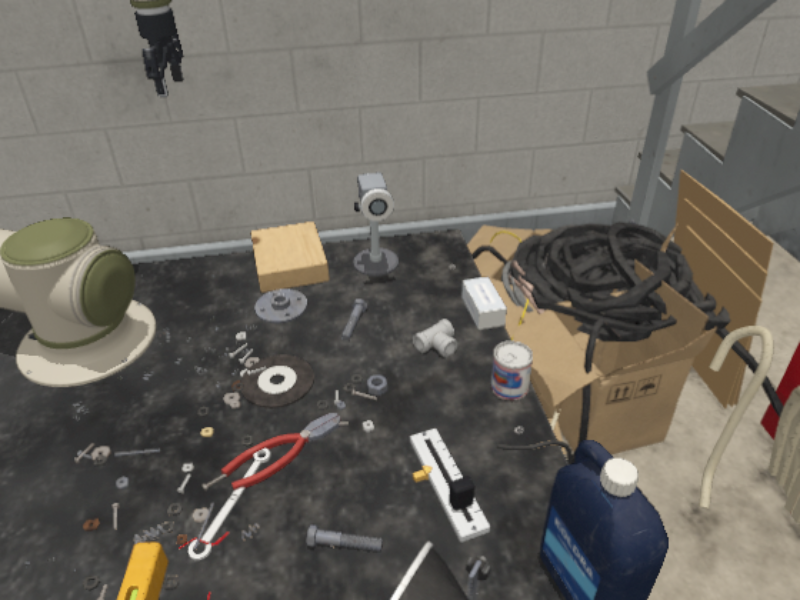

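Candidates for the bolt (800x600 top picture): left bolt (322,340), right bolt (558,374); smaller screws at (455,535) and (424,345) are clutter. The left one is chosen, since the robot's left is image left. The dimmer grip is at (548,288), the pointer at (514,313) and the inspection camera's ring at (236,287).

```bash
python3 - <<'E'
from h import *
t=cv2.imread("top0_raw.png");s=cv2.imread("side0_raw.png")
def cr(im,x,y,w=80,h=60):return cv2.resize(im[y:y+h,x:x+w],(400,300),interpolation=cv2.INTER_CUBIC)
m=np.vstack([np.hstack([cr(t,190,208),cr(t,326,180)]),np.hstack([cr(s,222,115,80,60),cr(s,250,300,108,81)])])
cv2.imwrite("pics/m1.png",m)
E
```

```text
(no output)
```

View pics/m1.png

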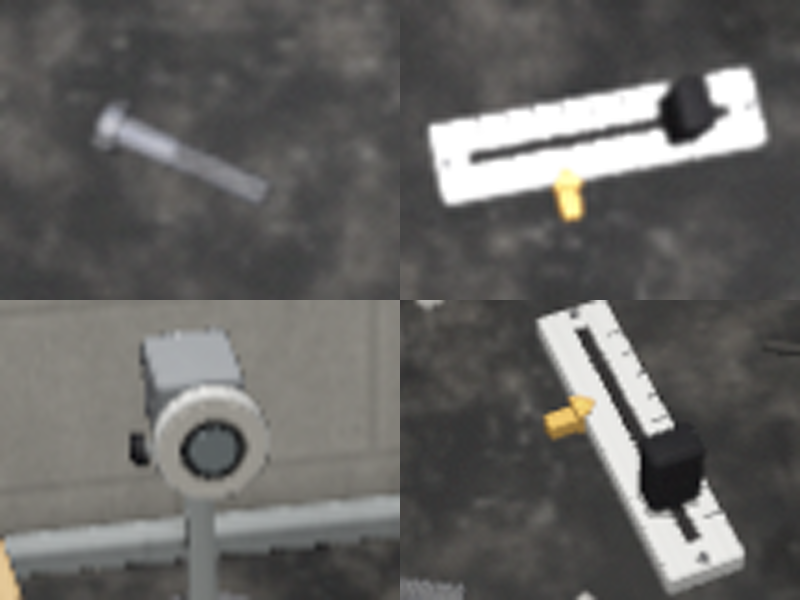

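The montage confirms the left bolt: head at raw top pixel (211,234), tail at (242,246). It also shows the track, the brass pointer (top (360,216)), the grip, and the ring with the lens centre at raw side pixel (264,145).

```bash
cat > m.py <<'E'
from h import *
np.set_printoptions(precision=4,suppress=True)
t=cv2.imread("top0_raw.png");s=cv2.imread("side0_raw.png")
def comp(mask,box):
    x,y,w,h=box;m=np.zeros(mask.shape,np.uint8);m[y:y+h,x:x+w]=mask[y:y+h,x:x+w]
    n,l,st,c=cv2.connectedComponentsWithStats(m.astype(np.uint8),connectivity=8);k=1+np.argmax(st[1:,4]);ys,xs=np.nonzero(l==k);return np.stack([xs,ys],1).astype(np.float32)
def W(n,p,z):return np.array([plane(n,q,z)[:2] for q in p],np.float32)
# track
for n,im,box in(("top",t,(326,180,80,60)),("side",s,(280,295,70,85))):
    p=comp(im.min(2)>130,box);r=cv2.minAreaRect(W(n,cv2.convexHull(p)[:,0],.014));print(n,"track",r)
    hsv=cv2.cvtColor(im,cv2.COLOR_BGR2HSV)
    y=comp((hsv[...,1]>110)&(hsv[...,0]>12)&(hsv[...,0]<35)&(im.max(2)>120),box)
    print(" ptr",y.min(0),y.max(0),W(n,[y.mean(0)],.015))
    b=comp(im.max(2)<36,box if n=="top" else (310,330,35,40));print(" grip",b.min(0),b.max(0),len(b))
# bolt
g=t.astype(int)
p=comp(t.max(2)>95,(200,220,60,40));w=W("top",p,.011)
l=cv2.fitLine(w,cv2.DIST_L2,0,.01,.01).ravel();a=(w-l[2:])@l[:2];print("bolt",l,a.min(),a.max(),len(p), np.degrees(np.arctan2(l[1],l[0])))
print(" ends",l[2:]+a.min()*l[:2],l[2:]+a.max()*l[:2])
# camera
p=comp(s.min(2)>165,(245,118,40,45));e=cv2.fitEllipse(cv2.convexHull(p));print("ring side",e,len(p))
p2=comp(t.min(2)>165,(150,180,30,40));e2=cv2.fitEllipse(cv2.convexHull(p2));print("ring top",e2,p2.min(0),p2.max(0))
print(tri(e2[0],e[0]))
E
python3 m.py; python3 - <<'E'
import cv2,numpy as np
t=cv2.imread("top0_raw.png");s=cv2.imread("side0_raw.png")
a=cv2.resize(t[180:240,118:198],(400,300),interpolation=cv2.INTER_CUBIC);b=cv2.resize(s[150:210,222:302],(400,300),interpolation=cv2.INTER_CUBIC)
cv2.imwrite("pics/m2.png",np.hstack([a,b]))
E
```

```text
top track ((0.5312400460243225, -0.39716005325317383), (0.05876675248146057, 0.1735757738351822), 10.786763191223145)
 ptr [357. 217.] [362. 223.] [[ 0.5043 -0.3785]]
 grip [379. 199.] [384. 207.] 26
side track ((0.5386117696762085, -0.3975222408771515), (0.04226226359605789, 0.175602525472641), 11.306208610534668)
 ptr [289. 326.] [301. 336.] [[ 0.5079 -0.3828]]
 grip [315. 340.] [331. 355.] 184
bolt [ 0.3529  0.9356  0.4508 -0.0446] -0.05286219 0.049899846 307 69.33231
 ends [ 0.4321 -0.0941] [0.4684 0.0021]
ring side ((259.5455017089844, 126.31027221679688), (11.027681350708008, 17.165695190429688), 92.35574340820312) 133
ring top ((163.9886932373047, 200.53746032714844), (8.561834335327148, 26.96836280822754), 178.40756225585938) [160. 188.] [166. 213.]
(array([0.5097, 0.0721, 0.2144]), np.float64(0.0011055178695388835))
```

View pics/m2.png

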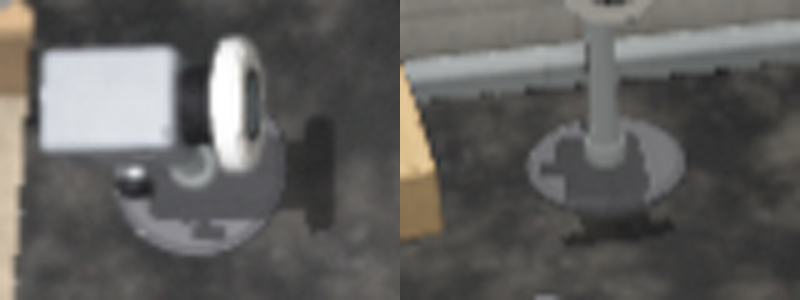

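The crops show the camera body's top corners at crop (42,50),(172,46),(178,147),(40,152), the lens at (253,104), and the foot centred at about top crop (201,175) and side crop (206,164). I'll cross-check these.

```bash
python3 - <<'E'
from h import *
np.set_printoptions(precision=4,suppress=True)
R=lambda x0,y0,u,v,k=5:np.array([x0+(u+.5)/k-.5,y0+(v+.5)/k-.5])
L,e=tri(R(118,180,253,104),R(222,115,213,150));print("lens",L,e)
print("lens pl",plane("top",R(118,180,253,104),.16),plane("side",R(222,115,213,150),.16))
print("foot",plane("top",R(118,180,201,175),.005),plane("side",R(222,150,206,164),.005))
C=[plane("top",R(118,180,*p),.183)[:2] for p in((42,50),(172,46),(178,147),(40,152))]
print("body",np.array(C)); d=lambda a,b:(np.linalg.norm(a-b),np.degrees(np.arctan2(*(a-b)[::-1])))
print(d(C[0],C[1]),d(C[3],C[2]),d(C[0],C[3]),d(C[1],C[2]))
f=plane("side",R(222,150,206,164),.005);print(d(f[:2],L[:2]))
h=plane("top",R(190,208,103,124),.012);t=plane("top",R(190,208,265,192),.008);print("bolt",h,t,d(h[:2],t[:2]))
r=[s for s in [("top",R(326,180,*p)) for p in((30,125),(352,68),(367,143),(45,203))]]
K=np.array([plane(n,p,.014)[:2] for n,p in r]);print("track",K,K.mean(0),d(K[0],K[1]),d(K[3],K[2]),d(K[0],K[3]))
k=81/300*1;  # side panel scale 400/108
q=400/108
print("side track corners",[plane("side",R(250,300,u-400,v-300,q),.014)[:2] for u,v in((540,318),(604,300),(744,550),(672,583))])
print("ptr tip", plane("top",R(326,180,168,172),.015),plane("side",R(250,300,596-400,404-300,q),.015))
print("grip top(side)",[plane("side",R(250,300,u-400,v-300,q),.0545)[:2] for u,v in((640,437),(682,424),(703,456),(662,468))])
E
```

```text
lens [0.5201 0.0748 0.1618] 0.0006181099852148433
lens pl [0.5208 0.0752 0.16  ] [0.5202 0.0779 0.16  ]
foot [0.5159 0.1346 0.005 ] [0.5187 0.1403 0.005 ]
body [[0.5397 0.165 ]
 [0.5418 0.1072]
 [0.4968 0.102 ]
 [0.4941 0.1628]]
(np.float64(0.057862958162235564), np.float64(92.074570939226)) (np.float64(0.06086775455412274), np.float64(92.50736719881041)) (np.float64(0.045630456555573684), np.float64(2.7667362412271013)) (np.float64(0.04530698371207036), np.float64(6.57399138999378))
(np.float64(0.06554802374374954), np.float64(91.22855467590372))
bolt [ 0.4702 -0.0022  0.012 ] [ 0.4369 -0.0841  0.008 ] (np.float64(0.08837115756364364), np.float64(67.88607265244279))
track [[ 0.5432 -0.3091]
 [ 0.5745 -0.4774]
 [ 0.5351 -0.4834]
 [ 0.503  -0.316 ]] [ 0.5389 -0.3965] (np.float64(0.17116386109495588), np.float64(100.51856853790181)) (np.float64(0.1704442225048618), np.float64(100.8449191725637)) (np.float64(0.04083774725245073), np.float64(9.670477784559885))
side track corners [array([ 0.5057, -0.3151]), array([ 0.5423, -0.309 ]), array([ 0.5749, -0.4723]), array([ 0.5373, -0.483 ])]
ptr tip [ 0.5191 -0.3792  0.015 ] [ 0.5235 -0.3772  0.015 ]
grip top(side) [array([ 0.5333, -0.4297]), array([ 0.5546, -0.4261]), array([ 0.5598, -0.4456]), array([ 0.5394, -0.4486])]
```

Measurements agree with the given sizes:

| Item | Value |
|---|---|
| Lens | (0.520, 0.076, 0.161), camera x at about 92° |
| Track | 171x41 mm at (0.539, -0.397), y axis at 100.7° |
| Pointer | track y = +0.022 |
| Grip | (0.547, -0.4375) |
| Bolt | head (0.470, -0.002), tail (0.437, -0.084), 88 mm long, axis at 67.9° |

Now going to the dimmer.

drive_tool(offset=[[-0.76,-1,0],[-0.76,-1,0],[-0.76,-1,0],[-0.76,-1,0],[-0.76,-1,0],[-0.76,-1,0],[-0.76,-1,0],[-0.76,-1,0],[-0.76,-1,0],[-0.76,-1,0]], turn=[[0,0,0],[0,0,0],[0,0,0],[0,0,0],[0,0,0],[0,0,0],[0,0,0],[0,0,0],[0,0,0],[0,0,0]], hand=[0.6,0.6,0.6,0.6,0.6,0.6,0.6,0.6,0.6,0.6], newtons=20)

```text
time_s: 1.35
position: [0.3316, 0.0699, 0.2313]
tool_rot: [[-0.97, 0.244, 0.0], [0.244, 0.97, 0.0], [-0.0, 0.0, -1.0]]
ft_force: [1.1, 0.4, 0.2]
grip_width: 0.0514
gripper_force: 0.0
```

drive_tool(offset=[[-0.76,-1,0],[-0.76,-1,0],[-0.76,-1,0],[-0.76,-1,0],[-0.76,-1,0],[-0.76,-1,0],[-0.76,-1,0],[-0.76,-1,0],[-0.76,-1,0],[-0.76,-1,0]], turn=[[0,0,0],[0,0,0],[0,0,0],[0,0,-0.5],[0,0,0],[0,0,0],[0,0,0],[0,0,0],[0,0,0],[0,0,0]], hand=[0.6,0.6,0.6,0.6,0.6,0.6,0.6,0.6,0.6,0.6])

```text
time_s: 2.6
position: [0.5437, -0.3853, 0.2308]
tool_rot: [[-0.981, 0.192, -0.001], [0.192, 0.981, 0.001], [0.001, 0.001, -1.0]]
ft_force: [0.9, 0.1, 0.2]
grip_width: 0.0511
gripper_force: 0.0
```

drive_tool(offset=[[-0.3,-1,0],[0,-0.25,0],[0,0,0.5],[0,0,0.6],[0,0,0.6],[0,0,0.6],[0,0,0.5],[0,0,0],[0,0,0],[0,0,0]], turn=[[0,0,0],[0,0,0],[0,0,-0.7],[0,0,-0.7],[0,0,-0.7],[0,0,-0.75],[0,0,-0.75],[0,0,0],[0,0,0],[0,0,0]], hand=[0.6,0.6,0.6,0.6,0.6,0.6,0.6,0.6,0.6,0.6])

```text
time_s: 3.85
position: [0.5457, -0.4353, 0.1206]
tool_rot: [[-0.983, -0.182, 0.001], [-0.182, 0.983, -0.001], [-0.001, -0.002, -1.0]]
ft_force: [0.1, 0.1, 0.6]
grip_width: 0.0511
gripper_force: 0.0
```

```bash
python3 - <<'E'
from h import *
o=observe();print(o["position"],o["tool_rot"],o["q"],o["ft_force"])
s=get_image("side");t=get_image("top")
a=cv2.resize(s[250:385,230:360],(520,540),interpolation=cv2.INTER_CUBIC)
cv2.imwrite("pics/s1.png",a)
E
```

```text
[ 0.54567839 -0.43533851  0.12059535] [[-9.83324823e-01 -1.81853457e-01  1.26972045e-03]
 [-1.81855174e-01  9.83324328e-01 -1.40077104e-03]
 [-9.93811956e-04 -1.60831817e-03 -9.99998213e-01]] [-4.82733545e+01  4.15251740e+01  5.70426638e+01  8.87188141e-04
  8.13238426e+01 -1.48751284e+02] [0.11020026 0.0627787  0.63624611]
```

View pics/s1.png

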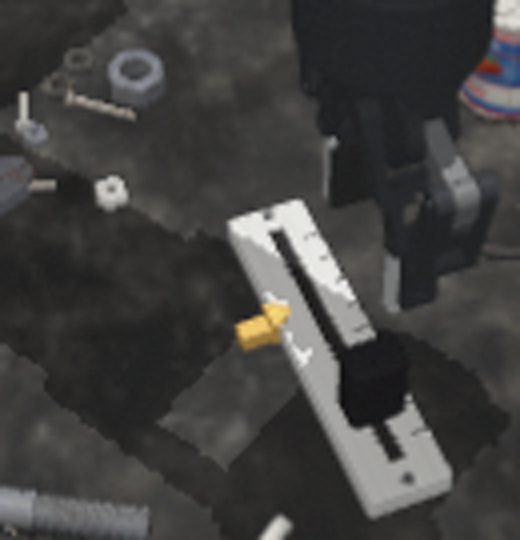

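The fingers (crop tips (330,190) and (395,305)) straddle the grip in line with the track. I'll descend and grip.

drive_tool(offset=[[0,0,0.5],[0,0,0.5],[0,0,0.5],[0,0,0.5],[0,0,0.35],[0,0,0],[0,0,0],[0,0,0],[0,0,0],[0,0,0]], turn=[[0,0,0],[0,0,0],[0,0,0],[0,0,0],[0,0,0],[0,0,0],[0,0,0],[0,0,0],[0,0,0],[0,0,0]], hand=[0.6,0.6,0.6,0.6,0.6,0.6,0.1,0.1,0.1,0.1], newtons=20)

```text
time_s: 5.2
position: [0.5457, -0.4356, 0.0264]
tool_rot: [[-0.983, -0.183, 0.001], [-0.183, 0.983, -0.001], [-0.001, -0.002, -1.0]]
ft_force: [-0.9, 0.3, 5.0]
grip_width: 0.0198
gripper_force: 24.5
```

drive_tool(offset=[[0,0.2,0],[0,0.3,0],[0,0.3,0],[0,0.3,0],[0,0.3,0],[0,0.13,0],[0,0,0],[0,0,0],[0,0,0],[0,0,0]], turn=[[0,0,0],[0,0,0],[0,0,0],[0,0,0],[0,0,0],[0,0,0],[0,0,0],[0,0,0],[0,0,0],[0,0,0]], hand=[0.1,0.1,0.1,0.1,0.1,0.1,0.1,0.1,0.1,0.1])

```text
time_s: 6.45
position: [0.5339, -0.3752, 0.0264]
tool_rot: [[-0.983, -0.183, -0.0], [-0.183, 0.983, -0.001], [0.0, -0.001, -1.0]]
ft_force: [-3.8, 1.7, 9.4]
grip_width: 0.02
gripper_force: 24.9
```

drive_tool(offset=[[0,0,0],[0,0,0],[0,0,0],[0,0,0],[0,0,-0.6],[0,0,-0.8],[0,0,-0.8],[0,0,-0.8],[-0.8,0,-0.8],[-1,0,-0.8]], turn=[[0,0,0],[0,0,0],[0,0,0],[0,0,0],[0,0,0],[0,0,0],[0,0,0],[0,0,0],[0,0,0],[0,0,0]], hand=[0.6,0.6,0.6,0.6,0.6,0.6,0.6,0.6,0.6,0.6])

```text
time_s: 7.7
position: [0.6053, -0.362, 0.2108]
tool_rot: [[-0.983, -0.181, 0.0], [-0.181, 0.983, -0.0], [-0.0, -0.0, -1.0]]
ft_force: [0.5, -0.6, -0.6]
grip_width: 0.0511
gripper_force: 0.0
```

```bash
python3 - <<'E'
from h import *
s=get_image("side");t=get_image("top");cv2.imwrite("top1_raw.png",t);cv2.imwrite("side1_raw.png",s)
a=cv2.resize(s[285:385,270:350],(480,600),interpolation=cv2.INTER_CUBIC)
b=cv2.resize(t[170:240,325:405],(320,280),interpolation=cv2.INTER_CUBIC)
c=np.zeros((600,800,3),np.uint8);c[:,:480]=a;c[:280,480:]=b;cv2.imwrite("pics/s2.png",c)
E
```

```text
(no output)
```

View pics/s2.png

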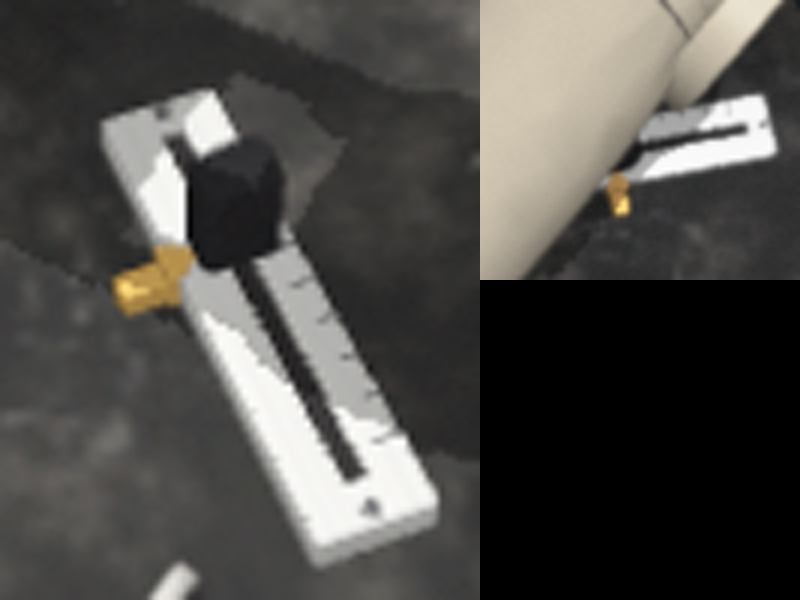

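The grip (crop (232,205)) now stands beside the pointer (crop (170,270)). I'll check along the track numerically.

```bash
python3 - <<'E'
from h import *
np.set_printoptions(precision=4,suppress=True)
yd=np.array([-.186,.9826]);xd=np.array([.9826,.186]);c=np.array([.539,-.397])
def rel(n,p,z):
    w=plane(n,p,z)[:2]-c;return np.array([w@xd,w@yd])
R=lambda u,v:(270+(u+.5)/6-.5,285+(v+.5)/6-.5)
for nm,p,z in[("tl",(102,124),.014),("tr",(214,90),.014),("br",(438,498),.014),("bl",(313,550),.014),("gripbot L",(205,268),.0145),("gripbot R",(276,250),.0145),("top near L",(200,190),.0545),("top near R",(258,182),.0545),("top far L",(188,163),.0545),("top far R",(240,140),.0545)]:print(nm,rel("side",R(*p),z))
for n,f in(("side","side0_raw.png"),("side","side1_raw.png"),("top","top0_raw.png")):
    im=cv2.imread(f);h=cv2.cvtColor(im,cv2.COLOR_BGR2HSV);m=((h[...,1]>110)&(h[...,0]>10)&(h[...,0]<35)&(im.max(2)>90))
    b=(280,310,40,50) if n=="side" else (345,205,30,30)
    ys,xs=np.nonzero(m[b[1]:b[1]+b[3],b[0]:b[0]+b[2]]);P=np.stack([xs+b[0],ys+b[1]],1)
    r=np.array([rel(n,p,.0155) for p in P]);
    for lo,hi in((-.045,-.03),(-.03,-.022),(-.022,-.008)):
        q=r[(r[:,0]>lo)&(r[:,0]<hi)]
        print(n,f,lo,len(q),q[:,1].min() if len(q) else 0,q[:,1].mean() if len(q) else 0,q[:,1].max() if len(q) else 0)
E
```

```text
tl [-0.0198  0.0855]
tr [0.0207 0.0855]
br [ 0.021  -0.0815]
bl [-0.02   -0.0837]
gripbot L [-0.0107  0.0186]
gripbot R [0.013  0.0169]
top near L [-0.0132  0.0178]
top near R [0.0045 0.0142]
top far L [-0.0126  0.0289]
top far R [0.0059 0.0314]
side side0_raw.png -0.045 41 0.010188125395147261 0.017550765795400478 0.02568688422245281
side side0_raw.png -0.03 33 0.008968058459970516 0.017871102094310833 0.028044426994357302
side side0_raw.png -0.022 21 0.015280095821130593 0.023517696386198373 0.03021622849168646
side side1_raw.png -0.045 41 0.010188125395147261 0.017550765795400478 0.02568688422245281
side side1_raw.png -0.03 34 0.008968058459970516 0.018126916927566468 0.028044426994357302
side side1_raw.png -0.022 23 0.015280095821130593 0.023736099059486038 0.03021622849168646
top top0_raw.png -0.045 11 0.0181191809100226 0.02585910416478223 0.03072707969509211
top top0_raw.png -0.03 10 0.018412446290557313 0.024105919873984395 0.029622284619498045
top top0_raw.png -0.022 0 0 0 0
```

```bash
python3 - <<'E'
import cv2,numpy as np
t=cv2.imread("top0_raw.png");s0=cv2.imread("side0_raw.png");s1=cv2.imread("side1_raw.png")
f=lambda im,x,y,w,h,k:cv2.resize(im[y:y+h,x:x+w],(w*k,h*k),interpolation=cv2.INTER_NEAREST)
c=np.zeros((600,800,3),np.uint8)
a=f(t,345,205,26,24,15);c[:360,:390]=a
b=f(s0,283,318,26,24,15);c[:360,400:790]=b
d=f(s1,286,305,36,28,8);c[370:594,:288]=d
cv2.imwrite("pics/z.png",c)
E
```

```text
(no output)
```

View pics/z.png

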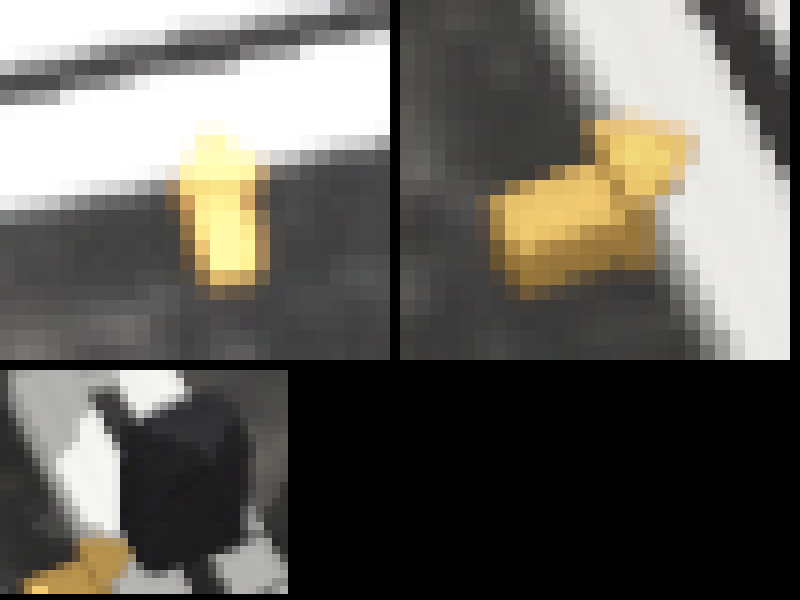

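The zoom shows the arrow tip at top zoom (213,125) with base corners (180,170),(262,165); in the side zoom, tip (297,140) with base corners (185,122),(245,198).

```bash
python3 - <<'E'
from h import *
np.set_printoptions(precision=4,suppress=True)
yd=np.array([-.186,.9826]);xd=np.array([.9826,.186]);c=np.array([.539,-.397])
def rel(n,p,z):
    w=plane(n,p,z)[:2]-c;return np.array([w@xd,w@yd])
T=lambda u,v:(345+u/15-.5,205+v/15-.5);S=lambda u,v:(283+u/15-.5,318+v/15-.5);D=lambda u,v:(286+u/8-.5,305+(v-370)/8-.5)
for n,F,ps in(("top",T,[(213,125),(180,170),(262,165),(230,283)]),("side",S,[(297,140),(185,122),(245,198),(92,197),(105,240)])):
    for p in ps:print(n,p,rel(n,F(*p),.017),rel(n,F(*p),.014))
for p,z in[((137,567),.0145),((243,552),.0145),((210,450),.0545),((130,425),.0545),((210,390),.0545),((245,430),.0545),((150,455),.0545)]:print("grip",p,z,rel("side",D(*p),z))
print(tri(T(213,125),S(297,140)))
E
```

```text
top (213, 125) [-0.0133  0.0222] [-0.0129  0.0216]
top (180, 170) [-0.0199  0.0295] [-0.0194  0.0288]
top (262, 165) [-0.0215  0.0155] [-0.0211  0.0148]
top (230, 283) [-0.0403  0.0252] [-0.04    0.0246]
side (297, 140) [-0.0119  0.023 ] [-0.0109  0.0251]
side (185, 122) [-0.024   0.0307] [-0.0231  0.0329]
side (245, 198) [-0.0214  0.0171] [-0.0205  0.0192]
side (92, 197) [-0.0392  0.0242] [-0.0384  0.0263]
side (105, 240) [-0.0401  0.0175] [-0.0393  0.0196]
grip (137, 567) 0.0145 [-0.0126  0.0196]
grip (243, 552) 0.0145 [0.0126 0.0145]
grip (210, 450) 0.0545 [0.0035 0.0157]
grip (130, 425) 0.0545 [-0.0109  0.0291]
grip (210, 390) 0.0545 [0.0106 0.032 ]
grip (245, 430) 0.0545 [0.0134 0.0181]
grip (150, 455) 0.0545 [-0.0099  0.0194]
(array([ 0.5223, -0.3774,  0.018 ]), np.float64(0.0012853519865177073))
```

The pointer is at track y ≈ 0.022 in both views and the grip's middle is at about 0.0225–0.024, so the dimmer is within about 1–2 mm. On to the bolt.

drive_tool(offset=[[0.22,0.86,0],[0.22,0.86,0],[0.22,0.86,0],[0.22,0.86,0],[0.22,0.86,0],[0.22,0.86,0],[0.22,0.86,0],[0.22,0.86,0],[0.22,0.86,0],[0.22,0.86,0]], turn=[[0,0,0],[0,0,0],[0,0,0],[0,0,0],[0,0,0],[0,0,0],[0,0,0],[0,0,0],[0,0,0],[0,0,0]], hand=[0.6,0.6,0.6,0.6,0.6,0.6,0.6,0.6,0.6,0.6])

```text
time_s: 9.05
position: [0.4545, -0.0389, 0.2088]
tool_rot: [[-0.983, -0.182, -0.001], [-0.182, 0.983, 0.0], [0.001, 0.0, -1.0]]
ft_force: [0.7, 0.1, 0.2]
grip_width: 0.0512
gripper_force: 0.0
```

drive_tool(offset=[[0,0,0],[0,0,0],[0,0,0],[0,0,0],[0,0,0],[0,0,0],[0,0,0],[0,0,0],[0,0,0],[0,0,0]], turn=[[0,0,1],[0,0,1],[0,0,1],[0,0,1],[0,0,1],[0,0,1],[0,0,1],[0,0,1],[0,0,1],[0,0,1]], hand=[0.6,0.6,0.6,0.6,0.6,0.6,0.6,0.6,0.6,0.6])

```text
time_s: 10.3
position: [0.455, -0.0398, 0.2088]
tool_rot: [[-0.647, 0.763, -0.001], [0.763, 0.647, 0.0], [0.001, -0.001, -1.0]]
ft_force: [0.5, 0.8, 1.7]
grip_width: 0.0511
gripper_force: 0.0
```

drive_tool(offset=[[0,0,0],[0,0,0],[0,0,0.5],[0,0,0.5],[0,0,0.5],[0,0,0.5],[0,0,0.5],[0,0,0],[0,0,0],[0,0,0]], turn=[[0,0,1],[0,0,1],[0,0,1],[0,0,1],[0,0,1],[0,0,1],[0,0,1],[0,0,1],[0,0,1],[0,0,1]], hand=[0.6,0.6,0.6,0.6,0.6,0.6,0.6,0.6,0.6,0.6])

```text
time_s: 11.55
position: [0.455, -0.0398, 0.1089]
tool_rot: [[0.337, 0.941, -0.001], [0.941, -0.337, 0.0], [-0.0, -0.001, -1.0]]
ft_force: [0.4, -0.9, 0.3]
grip_width: 0.0513
gripper_force: 0.0
```

```bash
python3 - <<'E'
from h import *
s=get_image("side")
print(proj("side",(.4555,-.0385,.01)))
cv2.imwrite("pics/b1.png",cv2.resize(s[150:250,200:320],(720,600),interpolation=cv2.INTER_CUBIC))
E
```

```text
[247.35339448 223.25411766]
```

View pics/b1.png

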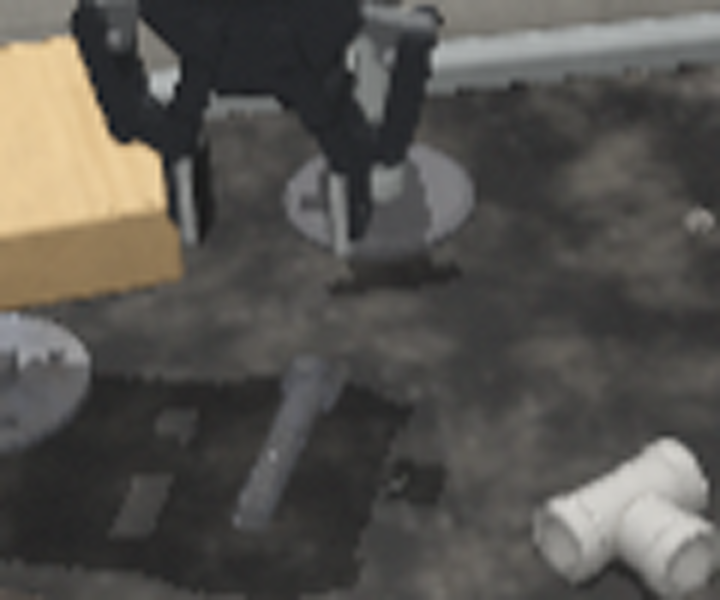

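The fingers are above the bolt, whose head in this crop is at (315,375) and tail at (252,520). I'll do one cross-check from this view.

```bash
python3 - <<'E'
from h import *
r=lambda u,v:(200+(u+.5)/6-.5,150+(v+.5)/6-.5)
a=plane("side",r(318,370),.018);b=plane("side",r(253,518),.010);d=(a-b)[:2];print(a,b,np.linalg.norm(d),np.degrees(np.arctan2(d[1],d[0])))
T=np.array([.455,-.0398]);u=np.array([.377,.926]);m=(a+b)[:2]/2
for nm,m in(("side",m),("top",np.array([.4536,-.0432]))):print(nm,"tcp along from mid",(T-m)@u,"across",(T-m)@np.array([.926,-.377]))
E
```

```text
[ 0.47327356 -0.00302156  0.018     ] [ 0.43698978 -0.08365188  0.01      ] 0.08841810179072147 65.77217813669007
side tcp along from mid 0.003225360212329748 across -0.0014552672746138986
top tcp along from mid 0.003676200000000005 across 1.4600000000011465e-05
```

drive_tool(offset=[[0.04,0,0.3],[0,0,0.6],[0,0,0.6],[0,0,0.6],[0,0,0.4],[0,0,0.15],[0,0,0],[0,0,0],[0,0,0],[0,0,0]], turn=[[0,0,0.3],[0,0,0],[0,0,0],[0,0,0],[0,0,0],[0,0,0],[0,0,0],[0,0,0],[0,0,0],[0,0,0]], hand=[0.6,0.6,0.6,0.6,0.6,0.6,0.6,0.6,0.6,0.6])

```text
time_s: 12.85
position: [0.4564, -0.0383, 0.0036]
tool_rot: [[0.363, 0.932, 0.001], [0.932, -0.363, -0.0], [0.0, 0.001, -1.0]]
ft_force: [0.0, -0.1, 0.1]
grip_width: 0.0514
gripper_force: 0.0
```

drive_tool(offset=[[0,0,0],[0,0,0],[0,0,0],[0,0,0],[0,0,0],[0,0,0],[0,0,0],[0,0,0],[0,0,0],[0,0,0]], turn=[[0,0,0],[0,0,0],[0,0,0],[0,0,0],[0,0,0],[0,0,0],[0,0,0],[0,0,0],[0,0,0],[0,0,0]], hand=[0.1,0.1,0.1,0.1,0.1,0.1,0.1,0.1,0.1,0.1], newtons=70)

```text
time_s: 14.1
position: [0.4564, -0.0384, 0.0035]
tool_rot: [[0.363, 0.932, 0.0], [0.932, -0.363, -0.0], [-0.0, 0.001, -1.0]]
ft_force: [-0.6, 0.1, 5.3]
grip_width: 0.013
gripper_force: 68.4
```

The width reads 13 mm on a 16 mm shank, so I'll test whether that is compliance by relaxing the force.

drive_tool(offset=[[0,0,0],[0,0,0],[0,0,0],[0,0,0],[0,0,0],[0,0,0],[0,0,0],[0,0,0],[0,0,0],[0,0,0]], turn=[[0,0,0],[0,0,0],[0,0,0],[0,0,0],[0,0,0],[0,0,0],[0,0,0],[0,0,0],[0,0,0],[0,0,0]], hand=[0.5,0.5,0.5,0.5,0.1,0.1,0.1,0.1,0.1,0.1], newtons=25)

```text
time_s: 15.35
position: [0.4563, -0.0383, 0.0034]
tool_rot: [[0.363, 0.932, 0.0], [0.932, -0.363, -0.0], [0.0, 0.0, -1.0]]
ft_force: [1.4, 0.1, 1.1]
grip_width: 0.0146
gripper_force: 25.2
```

drive_tool(offset=[[0,0,0],[0,0,0],[0,0,0],[0,0,0.05],[0,0,0],[0,0,0],[0,0,0],[0,0,0],[0,0,0],[0,0,0]], turn=[[0,0,0],[0,0,0],[0,0,0],[0,0,0],[0,0,0],[0,0,0],[0,0,0],[0,0,0],[0,0,0],[0,0,0]], hand=[0.4,0.4,0.4,0.4,0.4,0.1,0.1,0.1,0.1,0.1], newtons=60)

```text
time_s: 16.6
position: [0.4563, -0.0383, 0.0014]
tool_rot: [[0.363, 0.932, 0.0], [0.932, -0.363, -0.0], [-0.0, 0.0, -1.0]]
ft_force: [-0.5, -0.2, 4.2]
grip_width: 0.0133
gripper_force: 58.6
```

drive_tool(offset=[[0,0,-0.2],[0,0,-0.4],[0,0,-0.6],[0,0,-0.6],[0,0,-0.6],[0,0,-0.6],[0,0,-0.5],[0,0,-0.25],[0,0,0],[0,0,0]], turn=[[0,0,0],[0,0,0],[0,0,0],[0,0,0],[0,0,0],[0,0,0],[0,0,0],[0,0,0],[0,0,0],[0,0,0]], hand=[0.1,0.1,0.1,0.1,0.1,0.1,0.1,0.1,0.1,0.1])

```text
time_s: 17.85
position: [0.4558, -0.0381, 0.1506]
tool_rot: [[0.363, 0.932, -0.001], [0.932, -0.363, 0.001], [-0.0, -0.002, -1.0]]
ft_force: [0.7, 0.1, -1.6]
grip_width: 0.0134
gripper_force: 58.6
```

drive_tool(offset=[[0,0,0],[0,0,0],[0,0,0],[0,0,0],[0,0,0],[0,0,0],[0,0,0],[-0.2,0.5,0],[-0.2,0.6,0],[-0.25,0.6,0]], turn=[[0,0,-0.6],[0,0,-0.6],[0,0,-0.6],[0,0,-0.6],[0,0,-0.6],[0,0,-0.6],[0,0,-0.3],[0,0,0],[0,0,0],[0,0,0]], hand=[0.1,0.1,0.1,0.1,0.1,0.1,0.1,0.1,0.1,0.1])

```text
time_s: 19.1
position: [0.5257, -0.0619, 0.1508]
tool_rot: [[-0.037, 0.999, -0.001], [0.999, 0.037, 0.0], [0.0, -0.001, -1.0]]
ft_force: [0.8, 0.1, -0.7]
grip_width: 0.0135
gripper_force: 58.7
```

```bash
python3 - <<'E'
from h import *
o=observe();print(o["position"],o["tool_rot"],o["grip_width"],o["ft_force"],o["q"])
s=get_image("side");t=get_image("top");cv2.imwrite("side2_raw.png",s);cv2.imwrite("top2_raw.png",t)
p=proj("side",o["position"]);q=proj("top",o["position"]);print(p,q)
a=s[110:200,215:305];b=t[150:240,140:230];print
c=np.hstack([cv2.resize(x,(400,400),interpolation=cv2.INTER_CUBIC) for x in(a,b)]);cv2.imwrite("pics/f1.png",c)
E
```

```text
[ 0.52571007 -0.06185331  0.15083408] [[-3.67527763e-02  9.99324004e-01 -8.76829467e-04]
 [ 9.99324319e-01  3.67530864e-02  3.40116064e-04]
 [ 3.72112336e-04 -8.63736801e-04 -9.99999558e-01]] 0.013463480331581854 [ 0.75703138  0.1297221  -0.74123048] [-1.95362871e+01  2.40311587e+01  8.51063019e+01  1.65637639e-03
  7.09164024e+01 -2.16430921e+01]
[275.39234698 177.74272385] [229.9623588  199.51689695]
```

View pics/f1.png

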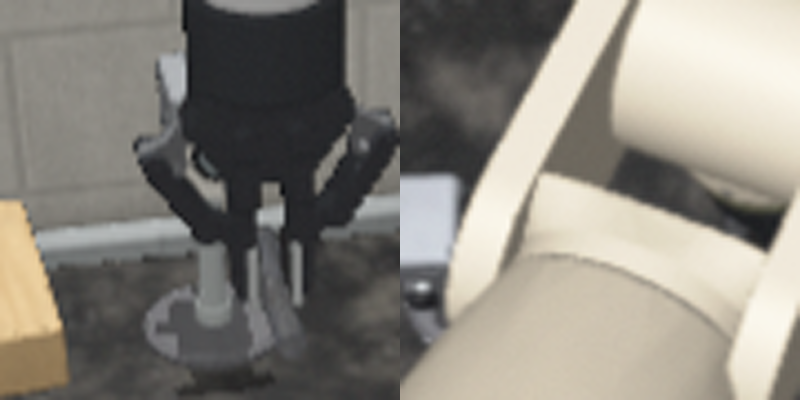

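The bolt hangs between the pads (crop left half: head end near (268,235), tail near (288,350)), and the arm hides it from the top camera. I'll compare with the expected projection.

```bash
python3 - <<'E'
from h import *
np.set_printoptions(precision=1,suppress=True)
k=400/90;C=lambda P:(proj("side",P)-[215,110]+.5)*k
o=observe();T=o["position"];u=np.array([-.037,.999,0])
for pitch in(-6,-3,0,3,6,10,15):
    d=u*np.cos(np.radians(pitch));d[2]=-np.sin(np.radians(-pitch))
    c=T+[0,0,.009]
    print(pitch,"headface",C(c+d*.0385),"tail",C(c-d*.0515))
print("shank near pads",C(T+[0,0,.009]))
s=cv2.imread("side2_raw.png")
a=s[155:195,265:290];cv2.imwrite("pics/f2.png",cv2.resize(a,(375,600),interpolation=cv2.INTER_CUBIC))
E
```

```text
-6 headface [258.1 257. ] tail [292.8 336.3]
-3 headface [258.  253.6] tail [293.  341.1]
0 headface [257.8 250.2] tail [293.1 345.7]
3 headface [257.8 247. ] tail [293.2 350.2]
6 headface [257.7 243.9] tail [293.2 354.5]
10 headface [257.7 239.9] tail [293.2 359.9]
15 headface [257.8 235.2] tail [292.9 366.1]
shank near pads [272.3 289.5]
```

View pics/f2.png

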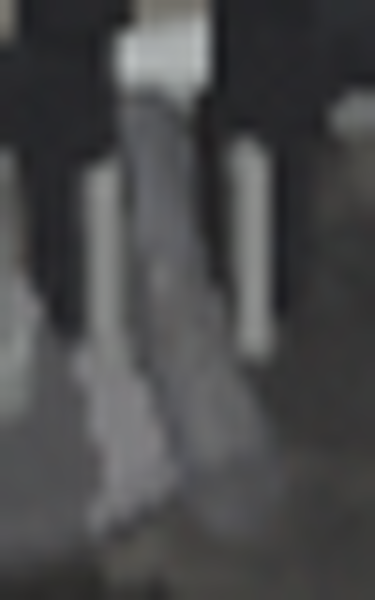

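Tail and head pixels fit the bolt lying at about +3° pitch on the tool axis, as expected. I'll level it by -3° about tool y and trim 1 mm back.

drive_tool(offset=[[-0.03,0,-0.01],[0,0,0],[0,0,0],[0,0,0],[0,0,0],[0,0,0],[0,0,0],[0,0,0],[0,0,0],[0,0,0]], turn=[[0,-0.1,0],[0,-0.2,0],[0,-0.2,0],[0,0,0],[0,0,0],[0,0,0],[0,0,0],[0,0,0],[0,0,0],[0,0,0]], hand=[0.1,0.1,0.1,0.1,0.1,0.1,0.1,0.1,0.1,0.1])

```text
time_s: 20.45
position: [0.5252, -0.0629, 0.1517]
tool_rot: [[-0.037, 0.999, 0.002], [0.998, 0.037, -0.052], [-0.052, -0.0, -0.999]]
ft_force: [0.1, 0.1, -1.6]
grip_width: 0.0134
gripper_force: 58.6
```

```bash
python3 - <<'E'
from h import *
np.set_printoptions(precision=4,suppress=True)
o=observe();T=o["position"];R=o["tool_rot"];print(T,R[:,0],o["grip_width"])
h=T+R@[.0392,0,-.009];print("head est",h,"yaw",np.degrees(np.arctan2(R[1,0],R[0,0])))
s0=cv2.imread("side0_raw.png");x,y,w,hh=250,130,28,28
g=s0[y:y+hh,x:x+w].max(2);n,l,st,c=cv2.connectedComponentsWithStats((g<130).astype(np.uint8))
k=l[145-y,264-x];print("lens px",c[k]+[x,y],st[k],plane("side",c[k]+[x,y],.16))
# tail: difference to initial picture, lowest shank pixels below pads
s=get_image("side");d=cv2.absdiff(s,s0).max(2)
m=(d>18).astype(np.uint8)
for r in range(180,196):
    xs=np.nonzero(m[r,268:292])[0]+268;print(r,(xs.min(),xs.max(),len(xs)) if len(xs) else 0,end="; ")
tail=h-R[:,0]*.09;print("\ntail pred centre",proj("side",tail),"bottom",proj("side",tail-[0,0,.008]),"l/r",proj("side",tail+[-.008,0,0]),proj("side",tail+[.008,0,0]))
E
```

```text
[ 0.5252 -0.0629  0.1517] [-0.0369  0.9979 -0.0523] 0.013441839288683427
head est [ 0.5237 -0.0233  0.1587] yaw 92.11536052628556
lens px [264.1931 144.3724] [  8   8  14  14 145] [0.5204 0.079  0.16  ]
180 (np.int64(275), np.int64(281), 6); 181 (np.int64(275), np.int64(281), 6); 182 (np.int64(275), np.int64(282), 7); 183 (np.int64(276), np.int64(282), 5); 184 (np.int64(276), np.int64(282), 4); 185 (np.int64(276), np.int64(279), 3); 186 (np.int64(278), np.int64(279), 2); 187 (np.int64(279), np.int64(280), 2); 188 (np.int64(279), np.int64(281), 3); 189 0; 190 0; 191 0; 192 0; 193 0; 194 0; 195 0; 
tail pred centre [279.6435 185.7032] bottom [279.7165 188.7457] l/r [275.9869 186.114 ] [283.2929 185.2933]
```

```bash
python3 - <<'E'
from h import *
np.set_printoptions(precision=1,suppress=True,linewidth=150)
s0=cv2.imread("side0_raw.png").astype(float);A=cv2.imread("side2_raw.png").astype(float);B=get_image("side").astype(float)
for r in range(182,195):print(r,"bef",(A-s0)[r,274:288].mean(1).astype(int),"now",(B-s0)[r,274:288].mean(1).astype(int))
def tl(T,R,pit):
    R=np.array(R);h=T+R@[.0392,0,-.0106];d=np.array([-.037*np.cos(pit),np.cos(pit),np.sin(pit)]);t=h-.09*d
    return proj("side",t),proj("side",t-[0,0,.008]),h
o=observe()
print("now lvl",tl(o["position"],o["tool_rot"],0))
R0=[[-.037,.999,0],[.999,.037,0],[0,0,-1]]
print("before 3deg",tl(np.array([.5257,-.0619,.1508]),R0,np.radians(3)),"0deg",tl(np.array([.5257,-.0619,.1508]),R0,0))
E
```

```text
182 bef [  3 -26 -30 -10   7  44  42  43  18   3   3   5   2   4] now [  3 -25 -30   0  21  64  51  40  28   3   4   3   3   4]
183 bef [  5  -9 -37 -10   6  44  36  35  25   8   3   3   3   2] now [  5  -8 -33  -4   6  51  35  30  30   8   3   5   3   1]
184 bef [  6   3 -28 -11  12  39  30  26  14   4   3   3   1   4] now [  7   3 -25 -12  -7  25  14  16  13  10   4   3   3   5]
185 bef [  7   3 -16 -12  27  32  18  11   5   2   4   4   5   4] now [  7   2 -20 -17   7  17  13   7   6   9   4   3   5   3]
186 bef [ 6  4  0  3 25 21 12  8  4  5  3  3  4  4] now [ 6  4 -2  0 24 19 15  9  5  9  4  3  4  3]
187 bef [ 6  5  7 16 11 15 16 10  7  8  4  4  4  4] now [ 5  6  5 12 15 19 18 11  6  3  4  4  3  5]
188 bef [ 5  5  4  6 14 19 19 11  9  7  3  4  5  6] now [ 5  5  3  3 11 23 21 17  6  3  3  5  4  5]
189 bef [ 3  5  4  4 12 23 21 12  7  7  4  4  4  4] now [ 3  5  3  4  6 15 13 13  6  3  3  3  4  3]
190 bef [ 5  6  3  4  6 14 12  9  4  5  3  3  4  2] now [5 4 2 4 5 5 4 4 4 3 3 4 4 2]
191 bef [4 6 5 4 4 4 4 3 5 4 3 4 3 5] now [3 5 5 4 3 4 4 4 5 4 3 3 3 3]
192 bef [6 3 5 4 4 4 4 5 3 2 2 4 1 4] now [6 5 4 5 4 4 3 4 3 3 3 2 1 3]
193 bef [4 3 5 5 4 4 6 4 3 3 6 4 2 4] now [4 3 5 4 5 4 4 3 1 4 4 3 3 3]
194 bef [5 4 4 4 5 4 5 4 3 4 3 4 3 5] now [4 3 2 3 5 2 5 4 2 3 4 3 3 4]
now lvl (array([279.7, 186.9]), array([279.8, 189.9]), array([ 0.5, -0. ,  0.2]))
before 3deg (array([279.9, 188.1]), array([280. , 191.1]), array([ 0.5, -0. ,  0.2])) 0deg (array([279.9, 186.3]), array([279.9, 189.4]), array([ 0.5, -0. ,  0.2]))
```

The tail edge is seen at row 189.5 against 189.9 predicted for a level bolt, and the columns agree. The lens shows the same small upward bias in this view, so I'm handing in.

```bash
python3 -c "
from rig import env;print(env.close_job())"
```

```text
the job is handed in; nothing more can be done
None
```

I moved the dimmer grip to within about 1–2 mm of the pointer and let go. The left-hand bolt is held level, head towards the lens and about 100 mm from it, by my estimate to within a few millimetres. The job is handed in, but I got no verdict back, and at the final pose the arm hid the bolt from the top camera, so I could only check it in the side view.

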